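# Open the filter bay of a second-hand air purifier

## Task

Open the filter bay of the flat white air purifier: press the snap tab in front of its cover fully in with the fingertips, then push the released cover along its slide, right off its seat and clear of the lips that held it, so that it lies flat on the landing and the filter is fully uncovered. Push the cover only, never lift or tilt it, and leave the crockery and glassware around it where they stand.

Things in the scene. Friction and masses are not known exactly. Their poses are not given: they have to be found in the camera images.
- purifier: flat white plastic air purifier lying on the table, fixed; 132 mm wide (its x), 290 mm long (its y), 91 mm high. Origin: centre of its underside, on the table; z up. Its -y half is the filter bay with the cover's seat, its +y half a flat landing. On the seat (y -131 to -10 mm) lips 86 to 91 mm high, 92 mm apart, hold the cover's long edges down; the wall behind it is 80 mm high.
- landing (a point): middle of the landing, at the height on which the cover slides: (0, 60, 76) mm in the purifier's frame. Two runners at this height, 76 mm apart, with a floor 6 mm lower between them; side guides 82 mm and an end stop 85 mm above the table, the stop at y = 137 mm.
- cover: loose grey plastic filter cover, about 0.16 kg; plate 104 mm wide (its x), 124 mm long (its y), 8 mm thick. Origin: centre of its underside; axes parallel to the purifier's. Starts on its seat, origin at (0, -68, 76) mm in the purifier's frame, blocked by the tab; released, it slides 143 mm along +y to the end stop with light friction. Its tail is clear of the lips after 120 mm.
- push_step (a point): on the cover: centre of the foot of the upright step to push against, facing -y, at (0, -26, 8) mm in the cover's frame. Here begins a raised plateau, 88 mm wide, 14 mm high, which runs 88 mm to the leading (+y) end; behind the step the last 36 mm of the plate are a flat thumb pad.
- tab (a joint): snap tab: 0 = standing up and blocking the cover, 0.011 (m) = fully in. It slides straight down, takes about 5 N, and stays where it is left; pressed in over 8 mm it lets the cover pass over it.
- tab_top (a point): point to press on top of the snap tab, a ribbed grey block 40 mm wide, 44 mm long (along y), standing on the landing 2 mm in front of the cover's leading edge. The point is 30 mm in front of that edge, 83 mm above the table at the start, 72 mm when fully in. The plateau beside it is 15 mm higher than the tab at the start.
- ramekin: bystander, loose on the table: straight white ceramic ramekin, 84 mm across, 42 mm high. Origin: centre of its underside.
- shot_cup: bystander, loose on the table: small black shot cup, 48 mm across, 58 mm high. Origin: centre of its underside.
- clay_cup: bystander, loose on the table: terracotta cup, 74 mm across, 72 mm high. Origin: centre of its underside.
- pint_glass: bystander, loose on the table: clear pint glass, 84 mm across, 140 mm high. Origin: centre of its underside.
- mug: bystander, loose on the table: blue mug, 80 mm across, 92 mm high, with a handle. Origin: centre of its underside.
- vase: bystander, loose on the table: white bud vase, 76 mm across, 115 mm high. Origin: centre of its underside.
- egg_cup: bystander, loose on the table: wooden egg cup, 50 mm across, 56 mm high. Origin: centre of its underside.
Mind the look-alikes: they are no part of the job. Of the things like the cover, leave any that is purple; of the rest the smaller one is meant.

How it is judged:
On the way, in this order (a step that is already met when the one before it is completed fails the run):
1. the tab is pressed in while the cover is still on its seat (value of joint tab above 0.0085 m and y of cover in the frame of purifier below -0.05 m), for 0.1 s.
2. the cover is pushed off its seat (y of cover in the frame of purifier above 0.053 m), for 0.2 s.
At the end, for the whole second after the job is handed in: The tab is in (over 7.5 mm), and the cover lies flat (within 0.05 rad and 3 mm of its sliding height) and at rest on the landing, between its guides, at least 121 mm along from its seat, clear of the lips (y of cover in the frame of purifier between 0.053 and 0.08 m and x of cover in the frame of purifier between -0.008 and 0.008 m and z of cover in the frame of purifier between 0.073 and 0.079 m and angle between cover's own z axis and vertical below 0.05 rad and linear speed of cover below 0.01 m/s and value of joint tab above 0.0075 m); the robot touches nothing.
It fails at once if the cover is lifted (8 mm) or tilted (0.2 rad) (z of cover in the frame of purifier above 0.084 m or angle between cover's own z axis and vertical above 0.2 rad).
It fails at once if a bystander is moved by more than 20 mm or tipped (distance of any of ramekin, shot_cup, clay_cup, pint_glass, mug, vase, egg_cup from where it was at the start of the episode above 0.02 m or angle between any of ramekin, shot_cup, clay_cup, pint_glass, mug, vase, egg_cup's own z axis and vertical above 0.3 rad).
It also fails if it takes over 43 s, if anything falls off the work surface, if the arm or the gripper's body presses on something with over 40 N, if the wrist force passes 120 N, or if a joint passes its speed limit or range.

## Robot

A 6-joint arm with a two-finger parallel gripper is mounted at the origin on the work surface. World frame = base frame: x ahead of the robot, y to its left, z up, the work surface at z = 0. Lengths are in m, angles in rad, forces in N, time in s.
With the tool pointing down it reaches from about 0.4 to 0.925 m from the base axis. Payload 3.4 kg.
Tool frame: the origin (TCP) lies on the centre line of the jaws, within the pads' length; the fingertips stand 11 mm ahead of it and the grasp point (between the pads) lies 8 mm behind it (tip_reach is the distance from the TCP to the fingertips, in m); z points along the fingers, y is the line along which they close (so a half turn about z gives the same grasp; the last joint's range is limited). The gripper opens to 85 mm and grips with 20 to 120 N. Pads are 22 mm wide; open, the fingers measure 114 mm over their backs; the gripper's body (76 mm by 85 mm) begins 54 mm behind the grasp point. The pads swing forward as they close: fully open they stand 13 mm farther back than shut.
Start: joints at [-1.405, 0.307, 1.506, -0, 1.328, -0.073], TCP at [0.136, -0.559, 0.242] pointing down, gripper open.
Joint ranges: [-3.12, 3.12], [-1.05, 2.28], [0.14, 2.33], [-1.42, 4.57], [0.1, 2.73], [-2.68, 2.68]. Speed limits (rad/s): [2.57, 2.57, 3.14, 3.14, 3.14, 3.14].

## Interface

Orientations are given as a unit quaternion [x, y, z, w].
In Python, from bench import sense, grab_frame, calibration, finish_job, tip_reach gives the robot as it stands.
- The arm moves only by the shell command python3 -m inch 'ROWS' [OPENING] [FORCE]. ROWS is JSON, a list of rows, each a list of 2 entries, a list of its own where there are three numbers: the shift along the tool's x, y, z in mm, then the turn, a rotation vector about the tool's x, y, z in degrees. In form: [[[x, y, z], [ax, ay, az]], ...]. A call has 1 to 5 rows; each row is the pose to reach, as a shift and turn from the pose commanded when the call began, along the tool's axes at that moment; what a row does not reach only later rows make up. A row lasts 1/10 s, in which the tool goes at most 50 mm and 8.59 degrees, less where a joint would pass 70% of its speed; a pose out of reach is approached as far as the arm can. A call with a gripper value outside its range is refused whole. OPENING is the opening, from 0 (shut) to 1 (fully open), set as the call begins (- or left out, the last holds). The fingers move at their own pace and stop on an object; FORCE is the grip in N (left out, the last holds). Time passes only in rows, so rows that repeat a pose let the fingers close. It gives the time, the measured TCP pose, the force, the opening and the grip force at its end, in the units of the state.
- sense(): the state, without advancing time (a new reading comes with each control period).
- grab_frame(name): name is "side" or "top"; returns (picture, depth): 480x640x3 uint8, red, green, blue; 480x640 float32, m along the optical axis (not along the pixel's ray), 0 where there is no reading.
- calibration(name): a dict with "vfov" (degrees; the focal length in pixels is half the picture's height over the tangent of half this angle, whatever the lens; pixels are square), "cx", "cy" (the principal point, pixels), "R" (3x3) and "t" (3): a world point X has camera coordinates R X + t. Camera axes: x right, y down, z forward; pixel columns grow to the right and rows downward; lengths in m; the calibration is good to about 2 mm. A picture is of the moment at which its call begins. calibration takes no time and is no camera call.
- finish_job(): hands the job in; it is judged then, once.
The state is a dict: "clock": time; "joints": joint angles; "dq": joint speeds; "tau": joint torques, N m; "tcp_pos": TCP position; "orientation": TCP orientation; "wrist_force": force on the tool from outside, world axes, zero at the start; "torque": the same for the moment, N m; "finger_gap": finger opening in m; "gripper_force": force on a finger pad.
Only numpy, scipy, OpenCV 4.12 (cv2) and the standard library are available. Lean on these libraries where they do the work, as an engineer would, in place of code of your own. Each camera call takes 0.05 s, during which the arm holds its last target. There are 200 camera calls.

## Working session

There is one attempt and no reset: what is moved stays moved. The work goes in short steps, Python scripts to look and compute and a shell command to move; the robot and the scene stay as the last step left them, time stands still between calls to the robot, and variables do not carry over. Pictures are saved under pics/ and viewed, at most 10 in all, crops included, and the job is handed in when it is done.

```bash
mkdir -p pics; ls; python3 - <<'E'
from bench import *
import cv2,numpy as np
for n in("side","top"):
    p,d=grab_frame(n); np.savez(f"pics/{n}0.npz",p=p,d=d)
    cv2.imwrite(f"pics/{n}0.png",p[:,:,::-1]); c=calibration(n); print(n,c,(d>0).mean())
s=sense();print(s["clock"],s["tcp_pos"],s["orientation"],s["wrist_force"],tip_reach)
E
```

```text
pics
side {'vfov': 42.54609669371307, 'cx': 310.3943892967055, 'cy': 230.40913577640384, 'R': array([[-0.9678194 , -0.25102953,  0.01760068],
       [-0.16312138,  0.57256388, -0.80346874],
       [ 0.19161687, -0.78048368, -0.59508672]]), 't': array([0.49671777, 0.17180712, 0.9985813 ])} 0.9959016927083333
top {'vfov': 56.12653089956142, 'cx': 317.7312403502, 'cy': 240.39041457016882, 'R': array([[ 2.67080624e-02, -9.99638378e-01,  3.12938152e-03],
       [-9.94525732e-01, -2.68875627e-02, -1.00973401e-01],
       [ 1.01021029e-01, -4.15446538e-04, -9.94884204e-01]]), 't': array([-0.06794791,  0.53280068,  0.8964337 ])} 0.9959765625
0.1 [ 0.13587458 -0.55810145  0.2414556 ] [ 9.92883702e-01  1.19084340e-01 -1.83930325e-05 -9.34781041e-04] [-0.25700121  0.22182797  0.24015135] 0.011
```

View pics/top0.png

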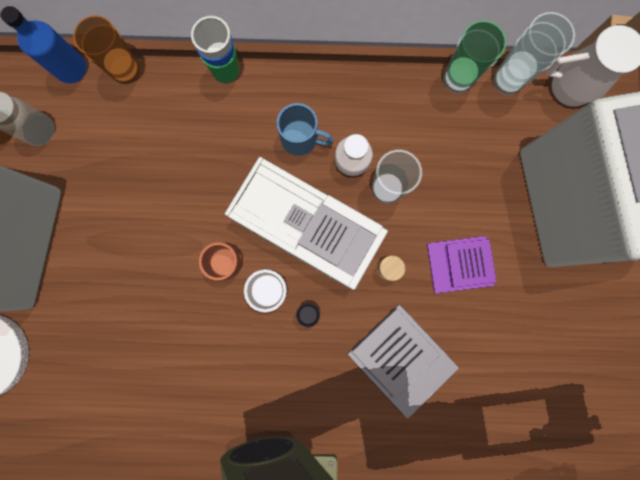

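View pics/side0.png

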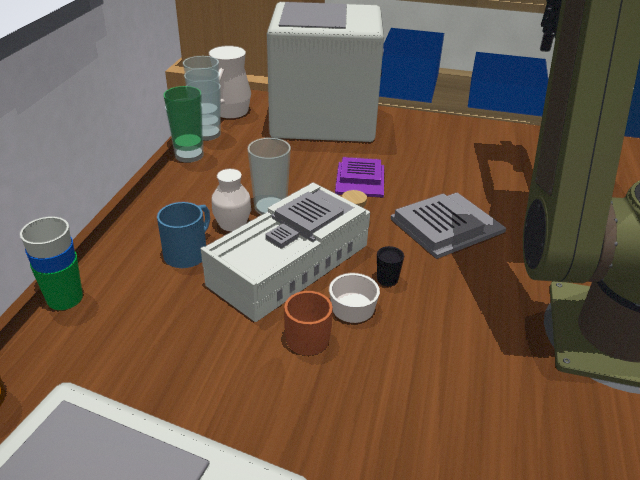

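The top view shows the white purifier at (305,222), with its landing to the upper left. The candidates for the cover are:
- grey one on the seat at (340,238), with the tab at (298,216)
- purple one at (462,264)
- larger grey one on the table at (402,360)

By the description I choose the grey one on the seat. Next I'll measure it.

```bash
cat > h.py <<'E'
import numpy as np,cv2
from bench import *
def cloud(n,d):
    c=calibration(n); f=240/np.tan(np.radians(c["vfov"]/2))
    v,u=np.mgrid[0:480,0:640]
    P=np.stack([(u-c["cx"])/f*d,(v-c["cy"])/f*d,d],-1)
    return (P-c["t"])@c["R"]
E
python3 - <<'E'
from h import *
for n,roi in(("top",(150,300,215,395)),("side",(180,320,195,380))):
    z=np.load(f"pics/{n}0.npz"); X=cloud(n,z["d"]); p=z["p"].astype(int)
    m=np.zeros((480,640),bool); a,b,c,e=roi; m[a:b,c:e]=1; m&=z["d"]>0
    Z=X[...,2]
    print(n,"hist",np.histogram(Z[m],np.arange(.04,.115,.004)))
    def rect(k,name):
        nn,l,st,_=cv2.connectedComponentsWithStats(k.astype(np.uint8)); 
        if nn<2: return
        i=1+st[1:,4].argmax(); q=X[l==i]; print(name,len(q),np.median(q[:,2]).round(4),[np.round(t,4) for t in cv2.minAreaRect((q[:,:2]*1000).astype(np.float32))])
    rect(m&(Z>.06)&(Z<.105),"body"); rect(m&(Z>.092)&(Z<.105),"plateau")
    grey=(p.max(2)<175)&(p.max(2)-p.min(2)<25)
    rect(m&grey&(Z>.072)&(Z<.105),"grey all"); rect(m&grey&(Z>.078)&(Z<.089),"grey 78-89")
z=np.load("pics/top0.npz")["p"]; cv2.imwrite("pics/c.png",cv2.resize(z[150:295,215:395,::-1],None,fx=4,fy=4))
E
```

```text
top hist (array([ 193,   69,   78,  282,  147,   79,  649, 1908, 1136, 1121, 2017,
        663, 1147,  614, 1656,   83,   18,   42]), array([0.04 , 0.044, 0.048, 0.052, 0.056, 0.06 , 0.064, 0.068, 0.072,
       0.076, 0.08 , 0.084, 0.088, 0.092, 0.096, 0.1  , 0.104, 0.108,
       0.112]))
body 10145 0.0817 [array([564.2195, -29.338 ]), array([289.9637, 132.4029]), np.float64(61.2905)]
plateau 2141 0.0972 [array([539.8518, -72.8066]), array([88.1731, 97.3427]), np.float64(61.2927)]
grey all 746 0.0973 [array([540.5585, -73.2896]), array([52.7775, 63.439 ]), np.float64(61.0558)]
grey 78-89 294 0.0821 [array([570.9246, -15.0942]), array([39.4944, 38.0439]), np.float64(61.1552)]
side hist (array([ 930,  519,  524,  606,  743,  552,  597, 2045, 1303, 1350, 1598,
       1068,  722,  583, 1236,  295,   33,   27]), array([0.04 , 0.044, 0.048, 0.052, 0.056, 0.06 , 0.064, 0.068, 0.072,
       0.076, 0.08 , 0.084, 0.088, 0.092, 0.096, 0.1  , 0.104, 0.108,
       0.112]))
body 9287 0.081 [array([560.5452, -27.9901]), array([293.9824, 136.5125]), np.float64(60.9974)]
plateau 1933 0.0984 [array([528.3273, -85.7386]), array([125.4933, 133.2216]), np.float64(61.5577)]
grey all 4104 0.0854 [array([561.4366, -26.3414]), array([289.5281, 135.2645]), np.float64(61.0879)]
grey 78-89 1329 0.0826 [array([561.3758, -26.6346]), array([289.1176, 135.1245]), np.float64(61.0158)]
```

View pics/c.png

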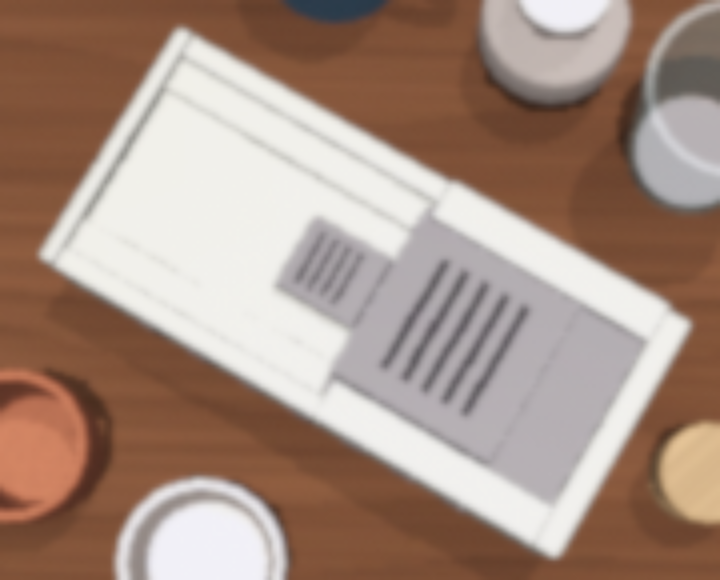

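The crop confirms it: grey cover under the white lips, tab at crop (335,270), step line near crop (540,380). The purifier measures 290x132 mm, centre (0.5625,-0.029), with its +y at 61.2°. I'll set out towards the tab with the fingers shut and tool x turned onto the slide direction.

```bash
python3 -m inch '[[[35,-27,0],[0,0,-8]],[[70,-54,0],[0,0,-16]],[[105,-81,0],[0,0,-24]],[[140,-108,0],[0,0,-32]],[[175,-135,0],[0,0,-40]]]' 0 40
cat >> h.py <<'E'
from scipy.spatial.transform import Rotation as Ro
C=np.array([.5625,-.0288]);A=np.radians(61.2)
def go(y,ztip,x=0,C=C):
    s=sense();R=Ro.from_quat(s["orientation"]).as_matrix()
    ey=np.array([np.cos(A),np.sin(A)]);ex=np.array([ey[1],-ey[0]])
    T=np.r_[C+ex*x/1e3+ey*y/1e3,ztip/1e3+tip_reach]
    D=np.c_[np.r_[ey,0],np.r_[ex,0],[0,0,-1]]
    print("t",s["clock"],"tcp",s["tcp_pos"].round(4),"F",np.round(s["wrist_force"],1),"gap",round(s["finger_gap"],4))
    q=np.array(s["tcp_pos"])[:2]-C;print("purif y,x mm",(q@ey*1e3).round(1),(q@ex*1e3).round(1),"tip z",round((s["tcp_pos"][2]-tip_reach)*1e3,1))
    print("shift",(R.T@(T-s["tcp_pos"])*1e3).round(1),"turn",np.degrees(Ro.from_matrix(R.T@D).as_rotvec()).round(2))
E
python3 -c "
from h import *
go(24,130)"
```

```text
clock: 0.6
tcp_pos: [0.2747, -0.3844, 0.2419]
orientation: [0.891, 0.454, 0.0, -0.0]
wrist_force: [0.9, -0.8, -0.2]
finger_gap: 0.0124
gripper_force: 0.0
t 0.6 tcp [ 0.2747 -0.3844  0.2419] F [ 0.9 -0.8 -0.2] gap 0.0124
purif y,x mm -450.3 -80.9 tip z 230.9
shift [480.7  20.7 101.1] turn [-0.03 -0.03 -7.22]
```

```bash
python3 -m inch '[[[45,5,0],[0,0,-7]],[[92,7,0],[0,0,-7]],[[140,9,0],[0,0,-7]],[[188,11,0],[0,0,-7]],[[236,13,0],[0,0,-7]]]'
python3 -c "
from h import *
go(24,130)"
```

```text
clock: 1.1
tcp_pos: [0.425, -0.2019, 0.2422]
orientation: [0.863, 0.505, -0.0, -0.0]
wrist_force: [0.9, -1.1, 0.3]
finger_gap: -0.0001
gripper_force: 0.0
t 1.1 tcp [ 0.425  -0.2019  0.2422] F [ 0.9 -1.1  0.3] gap -0.0001
purif y,x mm -217.9 -37.1 tip z 231.2
shift [242.3  34.9 101.1] turn [-0.01  0.01 -0.53]
```

```bash
python3 -m inch '[[[48,7,0],[0,0,0]],[[96,14,10],[0,0,0]],[[144,21,30],[0,0,0]],[[190,28,55],[0,0,0]],[[232,34,85],[0,0,0]]]'; python3 -m inch '[[[0,0,0],[0,0,0]],[[0,0,0],[0,0,0]],[[0,0,0],[0,0,0]]]'
python3 - <<'E'
from h import *
go(24,95)
p,d=grab_frame("top"); q,e=grab_frame("side")
np.savez("pics/1.npz",p=p,d=d,q=q,e=e)
cv2.imwrite("pics/b.png",np.hstack([cv2.resize(p[120:300,205:405,::-1],None,fx=2,fy=2),cv2.resize(q[130:330,190:390,::-1],(400,400))[:360]]))
E
```

```text
clock: 1.6
tcp_pos: [0.5656, -0.0208, 0.1611]
orientation: [0.863, 0.505, 0.001, 0.001]
wrist_force: [0.2, -0.6, 0.5]
finger_gap: 0.0002
gripper_force: 0.0
clock: 1.9
tcp_pos: [0.5635, -0.0235, 0.1617]
orientation: [0.863, 0.505, -0.0, 0.0]
wrist_force: [-0.1, -0.0, 0.4]
finger_gap: 0.0003
gripper_force: 0.0
t 1.9 tcp [ 0.5635 -0.0235  0.1617] F [-0.1 -0.   0.4] gap 0.0003
purif y,x mm 5.2 -1.7 tip z 150.7
shift [18.9  1.5 55.7] turn [-0.    0.03 -0.53]
```

View pics/b.png

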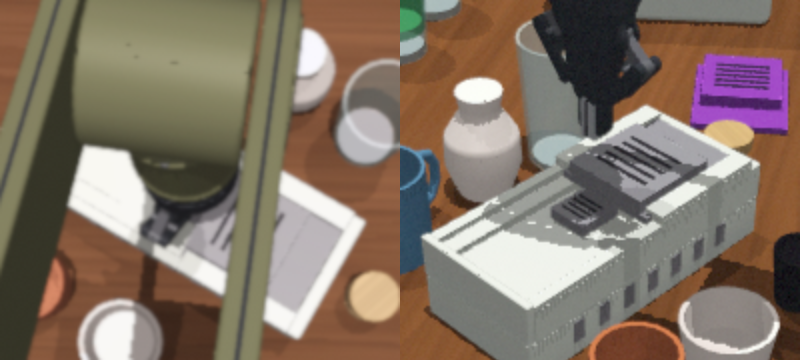

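The left view shows the tool over the purifier just short of the tab. The right view shows the fingertips above and behind the plateau, clear of the pint glass and vase. Next I'll move in front of the plateau and descend.

```bash
python3 -m inch '[[[10,1,0],[0,0,-0.5]],[[20,1.5,0],[0,0,-0.5]],[[20,1.5,20],[0,0,-0.5]],[[20,1.5,40],[0,0,-0.5]],[[20,1.5,55],[0,0,-0.5]]]'; python3 -m inch '[[[0,0,0],[0,0,0]],[[0,0,0],[0,0,0]],[[0,0,0],[0,0,0]]]'
python3 - <<'E'
from h import *
go(24,70)
q,e=grab_frame("side")
cv2.imwrite("pics/b2.png",cv2.resize(q[150:320,190:390,::-1],None,fx=3,fy=3))
E
```

```text
clock: 2.5
tcp_pos: [0.5754, -0.0056, 0.106]
orientation: [0.861, 0.509, 0.0, 0.0]
wrist_force: [-0.2, -0.2, -0.5]
finger_gap: 0.0
gripper_force: 0.0
clock: 2.8
tcp_pos: [0.5761, -0.006, 0.1075]
orientation: [0.861, 0.509, 0.001, 0.001]
wrist_force: [0.4, 1.0, 0.5]
finger_gap: -0.0001
gripper_force: 0.0
t 2.8 tcp [ 0.5761 -0.006   0.1075] F [0.4 1.  0.5] gap -0.0001
purif y,x mm 26.6 0.9 tip z 96.5
shift [-2.6 -1.  26.5] turn [ 0.11 -0.05 -0.02]
```

View pics/b2.png

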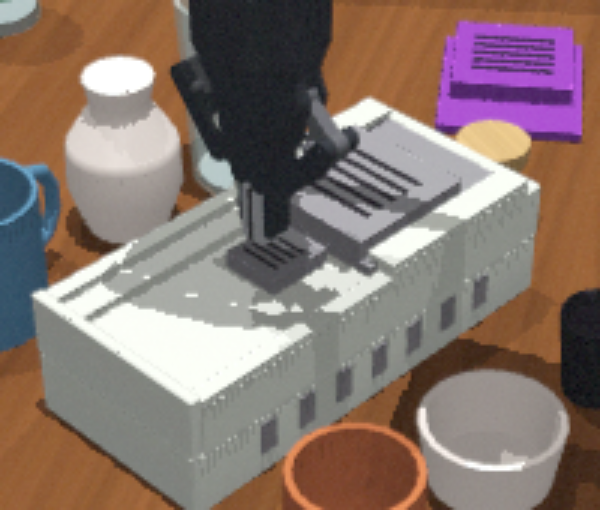

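The fingertips stand just above the ribbed tab at crop (268,235), clear of the plateau. Now I'll press.

```bash
python3 -m inch '[[[0,-1,5],[0,0,0]],[[0,-1,10],[0,0,0]],[[0,-1,14],[0,0,0]],[[0,-1,17],[0,0,0]],[[0,-1,20],[0,0,0]]]'; python3 -m inch '[[[0,0,2],[0,0,0]],[[0,0,4],[0,0,0]],[[0,0,5],[0,0,0]],[[0,0,6],[0,0,0]],[[0,0,6],[0,0,0]]]'
python3 -c "
from h import *
go(26,70)"
```

```text
clock: 3.35
tcp_pos: [0.5741, -0.0055, 0.0864]
orientation: [0.861, 0.509, 0.0, -0.0]
wrist_force: [-1.0, -0.4, 3.7]
finger_gap: -0.0002
gripper_force: 2.0
clock: 3.85
tcp_pos: [0.5742, -0.0055, 0.0828]
orientation: [0.861, 0.509, 0.0, 0.0]
wrist_force: [-5.2, -0.5, 20.3]
finger_gap: -0.0002
gripper_force: 10.2
t 3.85 tcp [ 0.5742 -0.0055  0.0828] F [-5.2 -0.5 20.3] gap -0.0002
purif y,x mm 26.0 -0.9 tip z 71.8
shift [-0.   0.9  1.8] turn [ 0.06 -0.02 -0.01]
```

The tab is at its stop: tip at 71.8 mm, 20 N. I'll lift straight up and go behind the step.

```bash
python3 -m inch '[[[0,0,-15],[0,0,0]],[[0,0,-35],[0,0,0]],[[0,0,-55],[0,0,0]],[[-30,1,-55],[0,0,0]],[[-75,1,-55],[0,0,0]]]'; python3 -m inch '[[[-40,0,0],[0,0,0]],[[-65,0,0],[0,0,0]],[[-65,0,0],[0,0,0]],[[-65,0,0],[0,0,0]]]'
python3 - <<'E'
from h import *
go(-114,87)
p,d=grab_frame("top");q,e=grab_frame("side")
cv2.imwrite("pics/b3.png",np.hstack([cv2.resize(p[120:300,205:405,::-1],None,fx=2,fy=2),cv2.resize(q[130:330,190:390,::-1],(400,400))[:360]]))
E
```

```text
clock: 4.35
tcp_pos: [0.5408, -0.0713, 0.136]
orientation: [0.86, 0.51, 0.002, 0.001]
wrist_force: [0.3, -1.5, -0.4]
finger_gap: -0.0001
gripper_force: 0.0
clock: 4.75
tcp_pos: [0.5075, -0.129, 0.1351]
orientation: [0.861, 0.508, 0.0, -0.0]
wrist_force: [0.3, -0.1, -0.9]
finger_gap: 0.0
gripper_force: 0.0
t 4.75 tcp [ 0.5075 -0.129   0.1351] F [ 0.3 -0.1 -0.9] gap 0.0
purif y,x mm -114.3 0.1 tip z 124.1
shift [ 0.3 -0.1 37.1] turn [-0.01 -0.03 -0.13]
```

View pics/b3.png

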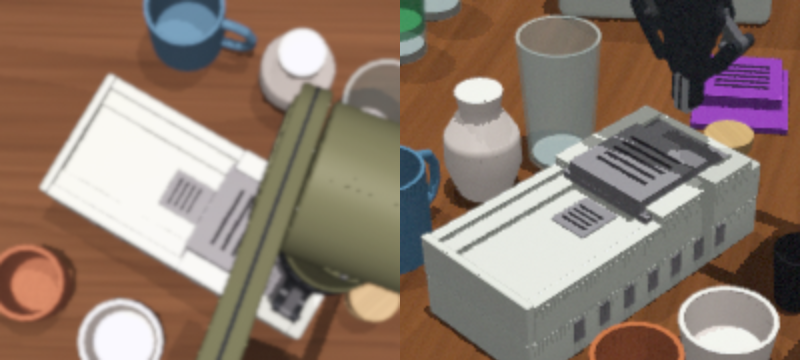

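The tab is now low in the landing at (580,217), the cover is still seated, and the fingers are over the thumb pad. I'll descend and make gentle contact with the step.

```bash
python3 -m inch '[[[0,0,12],[0,0,0]],[[0,0,24],[0,0,0]],[[0,0,32],[0,0,0]],[[0,0,36],[0,0,0]],[[0,0,36],[0,0,0]]]'; python3 -m inch '[[[2,0,0],[0,0,0]],[[5,0,0],[0,0,0]],[[8,0,0],[0,0,0]],[[11,0,0],[0,0,0]],[[14,0,0],[0,0,0]]]'
python3 -c "
from h import *
go(-94,88)"
```

```text
clock: 5.35
tcp_pos: [0.507, -0.1283, 0.0982]
orientation: [0.861, 0.509, -0.001, -0.001]
wrist_force: [0.3, 0.3, 0.4]
finger_gap: -0.0003
gripper_force: 0.0
clock: 5.85
tcp_pos: [0.5146, -0.1164, 0.0997]
orientation: [0.861, 0.509, 0.0, 0.0]
wrist_force: [-0.2, -0.0, 1.2]
finger_gap: -0.0003
gripper_force: 0.5
t 5.85 tcp [ 0.5146 -0.1164  0.0997] F [-0.2 -0.   1.2] gap -0.0003
purif y,x mm -99.9 0.2 tip z 88.7
shift [ 5.9 -0.2  0.7] turn [ 0.04  0.01 -0.01]
```

```bash
python3 -m inch '[[[9,0,0],[0,0,0]],[[18,0,0],[0,0,0]],[[27,0,0],[0,0,0]],[[36,0,0],[0,0,0]],[[45,0,0],[0,0,0]]]'
python3 - <<'E'
from h import *
go(28,88)
q,e=grab_frame("side")
cv2.imwrite("pics/b4.png",cv2.resize(q[130:320,190:390,::-1],None,fx=3,fy=3))
E
```

```text
clock: 6.35
tcp_pos: [0.5364, -0.0761, 0.0993]
orientation: [0.861, 0.509, -0.0, -0.0]
wrist_force: [-0.8, -0.7, 1.3]
finger_gap: -0.0005
gripper_force: 0.6
t 6.35 tcp [ 0.5364 -0.0761  0.0993] F [-0.8 -0.7  1.3] gap -0.0005
purif y,x mm -54.0 -0.1 tip z 88.3
shift [82.   0.1  0.3] turn [-0.01  0.    0.01]
```

View pics/b4.png

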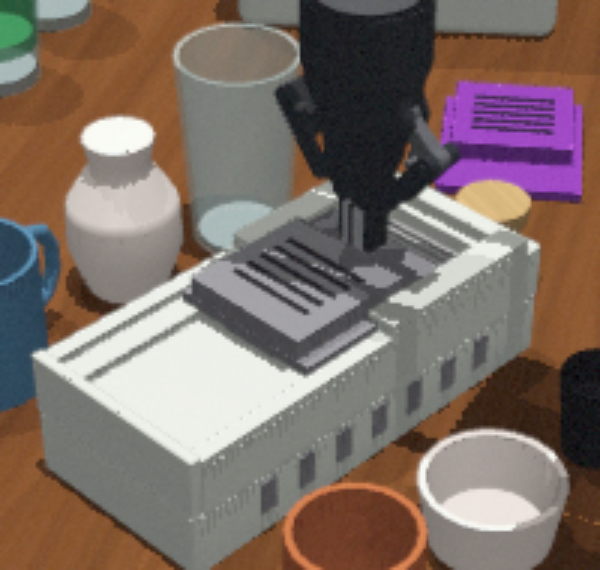

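The cover is sliding flat over the tab with the fingers at the step (crop (365,240)). I'll continue, slowing towards the end.

```bash
python3 -m inch '[[[10,0,0],[0,0,0]],[[21,0,0],[0,0,0]],[[32,0,0],[0,0,0]],[[43,0,0],[0,0,0]],[[54,0,0],[0,0,0]]]';python3 -m inch '[[[9,0,0],[0,0,0]],[[16,0,0],[0,0,0]],[[22,0,0],[0,0,0]],[[26,0,0],[0,0,0]],[[29,0,0],[0,0,0]]]'
python3 - <<'E'
from h import *
go(28,88)
p,d=grab_frame("top");q,e=grab_frame("side")
for n,D,I in(("side",e,q),("top",d,p)):
    X=cloud(n,D);ey=np.array([np.cos(A),np.sin(A)]);y=(X[...,:2]-C)@ey*1e3;x=(X[...,:2]-C)@np.array([ey[1],-ey[0]])*1e3;Z=X[...,2]*1e3
    m=(abs(x)<30)&(y>60)&(y<145)&(Z>93)&(Z<103)
    print(n,m.sum(),"plateau y range",np.percentile(y[m],[1,50,99]),"z",np.median(Z[m]))
cv2.imwrite("pics/b5.png",cv2.resize(q[130:320,190:390,::-1],None,fx=3,fy=3))
E
```

```text
clock: 6.9
tcp_pos: [0.5625, -0.0287, 0.0993]
orientation: [0.861, 0.509, -0.0, -0.0]
wrist_force: [0.4, -0.4, 0.5]
finger_gap: -0.0001
gripper_force: 0.3
clock: 7.4
tcp_pos: [0.5761, -0.0041, 0.0994]
orientation: [0.861, 0.509, -0.0, 0.0]
wrist_force: [-0.3, -0.7, -0.3]
finger_gap: 0.0002
gripper_force: 0.3
t 7.4 tcp [ 0.5761 -0.0041  0.0994] F [-0.3 -0.7 -0.3] gap 0.0002
purif y,x mm 28.2 0.0 tip z 88.4
shift [-0.2 -0.   0.4] turn [-0.    0.01 -0.01]
side 970 plateau y range [ 60.71872968  95.98522715 127.24561301] z 98.7084917326291
top 331 plateau y range [ 61.58861361  99.15545384 125.77150166] z 97.26067078438656
```

View pics/b5.png

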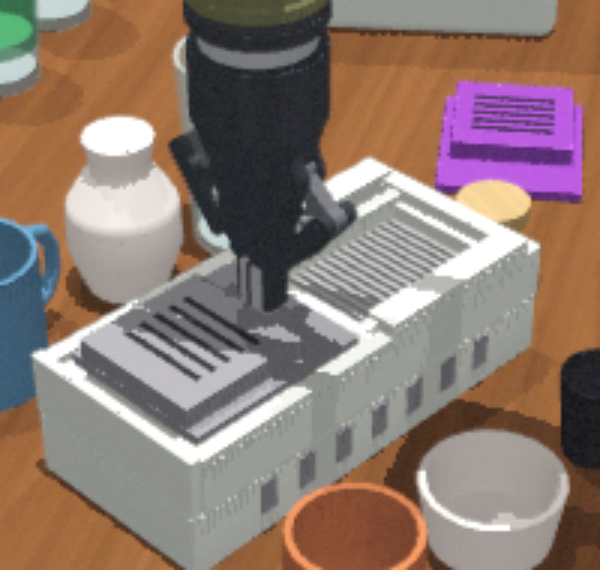

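The leading edge is at about y 126, so the cover is at about y 64, flat, with the filter uncovered. I'll back off and lift.

```bash
python3 -m inch '[[[-4,0,0],[0,0,0]],[[-6,0,-5],[0,0,0]],[[-6,0,-25],[0,0,0]],[[-6,0,-60],[0,0,0]],[[-6,0,-100],[0,0,0]]]';python3 -m inch '[[[-45,0,-20],[0,0,0]],[[-90,0,-20],[0,0,0]],[[-130,0,-20],[0,0,0]],[[-130,0,-20],[0,0,0]],[[-130,0,-20],[0,0,0]]]'
python3 - <<'E'
from h import *
go(0,88)
p,d=grab_frame("top");q,e=grab_frame("side")
for n,D,I in(("side",e,q),("top",d,p)):
    X=cloud(n,D);ey=np.array([np.cos(A),np.sin(A)]);y=(X[...,:2]-C)@ey*1e3;x=(X[...,:2]-C)@np.array([ey[1],-ey[0]])*1e3;Z=X[...,2]*1e3
    m=(abs(x)<60)&(y>20)&(y<145)&(Z>94)&(Z<102)
    print(n,m.sum(),"y",np.percentile(y[m],[1,50,99]),"x",np.percentile(x[m],[1,99]),"z",np.median(Z[m]))
cv2.imwrite("pics/b6.png",np.hstack([cv2.resize(p[90:310,185:415,::-1],(400,383)),cv2.resize(q[130:330,190:390,::-1],(400,383))]))
E
```

```text
clock: 8.0
tcp_pos: [0.5718, -0.0099, 0.1996]
orientation: [0.861, 0.509, -0.001, -0.001]
wrist_force: [0.1, -0.3, 0.4]
finger_gap: 0.0001
gripper_force: 0.0
clock: 8.5
tcp_pos: [0.51, -0.1243, 0.2199]
orientation: [0.862, 0.508, 0.0, 0.0]
wrist_force: [-0.3, 0.1, 1.0]
finger_gap: -0.0002
gripper_force: 0.0
t 8.5 tcp [ 0.51   -0.1243  0.2199] F [-0.3  0.1  1. ] gap -0.0002
purif y,x mm -109.0 0.0 tip z 208.9
shift [108.9  -0.5 121. ] turn [ 0.04 -0.04 -0.19]
side 1870 y [ 39.56493485  85.96724087 126.86040543] x [-46.36124928  41.06816265] z 98.59416584305262
top 2038 y [ 40.16808677  83.3720927  126.5542855 ] x [-41.86498618  44.28630294] z 97.23578778727244
```

View pics/b6.png

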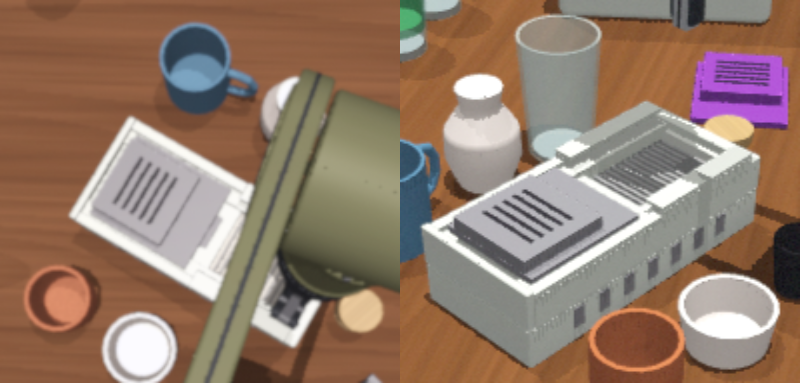

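The cover lies flat between the guides at about y 65 mm, clear of the lips. The filter is open and the bystanders I can see stand where they were. I'll hand it in.

```bash
python3 -c "
from bench import *
print(finish_job())"
```

```text
the job is handed in; nothing more can be done
None
```

I pressed the tab fully in, pushed the cover flat onto the landing (about 65 mm along y, clear of the lips) so the filter is uncovered, and handed the job in; the hand-in gave no verdict.

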